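Lock the filter cover of the enbrush's dust collector

TASK

Swing the blue filter cover of the white dust collector fully shut, then turn its orange wing stud back in line with the white open marks, press it in gently until it bottoms, and while it is in turn it a quarter turn clockwise to the green marks and let it spring up into its catch. Feel for the bottom and never force the stud against its receptacle, leave the vise, jar and brush where they are, and let go.

Things in the scene. Friction and masses are not known exactly. Their poses are not given: they have to be found in the camera images.
- collector: white dust collector box, fixed to the bench, 180 (its x) by 220 (its y) mm, 85 mm high, open on top under the blue cover. Origin: centre of the underside. Its x points from the stud side (near the robot) to the cover's hinge side, z up; it stands at any yaw within 0.4 rad
- cover_hinge (a point): middle of the cover's hinge axis, 90 mm along the collector's +x, 88 mm high; the hinge axis is the collector's y
- cover (a joint): angle of the blue cover (plate 180 by 220 by 6 mm, 0.25 kg), rad: 0 fully shut (level, top face 91 mm above the bench, firm stop), grows as its near edge rises; starts at 0.45 to 0.85. A stiff hinge keeps it where it is left; 1 to 4 N on the pad pushes it down
- cover_pad (a point): centre of the black rubber thumb pad (30 mm round) on the cover's top face, 150 mm from the hinge axis, 75 mm to the collector's +y side of the middle; a good place to push the cover shut. Its frame is the cover's: z out of the top face, and x towards the hinge
- stud_head (a point): point inside the orange wing on the stud's axis, 12 mm below the wing's top. The wing is 36 mm long (this point's x), 10 mm thick (its y; pinch it across this), 25 mm high; stud up: its top 50, lower edge 25, this point 38 mm above the cover. Under it a black collar, 18 mm across, lower face 22 mm above the cover. It sinks up to 19 mm when pressed: keep fingertips about 28 mm above the cover
- stud_push (a joint): how far the stud is pressed in, m: 0 fully up. A spring pushes it up with 2 N plus 0.15 N per mm. With the cover shut the cross pin is clear to turn after 8 to 18 mm (different each time, not visible); just 0.8 mm deeper it meets a firm bottom. So the push there is 3.3 to 4.8 N from the spring, then rises steeply: stop at about 7 N. Less deep in the slot it cannot turn
- stud_turn (a joint): angle of the stud, rad, growing clockwise seen from above: 0 wing in line with the white open marks, 1.57 wing across at the green marks; stops at -0.06 and 1.63. Starts at 0.3 to 0.75, stays where it is left. The pin enters its slot only within about 0.15 of 0; elsewhere it lands on the slotted plate 1 to 11 mm down. Past about 1.35 the released pin springs up 2 mm into a groove: locked
- ball_vise: enbrush's ball vise, black base 104 mm across, steel ball and jaws, 109 mm high, 0.95 kg; to be left alone. Origin: centre of the underside
- polish_jar: small jar with a white cap, 52 mm across, 60 mm high; to be left alone. Origin: centre of the underside
- brush: hand brush, 150 mm long, lying on the bench in front of the collector; to be left alone
- stud_seat (a point): point where the stud passes through the cover; on its axis at the cover's top face, 135 mm from the hinge axis, mid-width; z out of the cover along the axis, x towards the hinge. White bar marks lie on its x line either side (open), green dots on its y line (locked).
- stud: the whole stud: orange wing, stem and hidden cross pin; origin on its axis, level with the cover's top face when it is fully up; x along the wing, z out of the cover
- receptacle_mouth (a point): point on the collector's rim level (85 mm high) above the steel receptacle inside, on the shut stud's axis. How deep the receptacle's slotted plate and its bottom sit below this differs from start to start by 10 mm and cannot be read from any pose: find the bottom by feel

How it is judged (in metres and radians):
On the way, in this order (a step that is already met when the one before it is completed fails the run):
1. the cover is swung fully shut (value of joint cover below 0.03 rad), for 0.2 s.
2. the stud is pressed in through the slot, its wing in line with the open marks (value of joint stud_push above 0.0082 m and value of joint stud_turn below 0.25 rad), for 0.1 s.
At the end, for the whole second after the job is handed in: The cover is shut (within 0.03 rad), the stud is turned to the locked marks (more than 1.3 rad) and, released, is still held in by its receptacle (pressed in by more than 5 mm; a stud that is not caught springs back to 0), at rest (value of joint cover below 0.03 rad and value of joint stud_turn above 1.3 rad and value of joint stud_push above 0.005 m and velocity of joint stud_turn below 0.05 rad/s and velocity of joint stud_push below 0.005 m/s); the robot touches nothing.
It fails at once if the stud's pin is forced against the receptacle inside the collector with more than 10 N (contact force between stud and collector above 10 N).
It fails at once if the ball vise is moved by more than 20 mm (distance of ball_vise from where it was at the start of the episode above 0.02 m).
It fails at once if the jar is moved by more than 20 mm (distance of polish_jar from where it was at the start of the episode above 0.02 m).
It fails at once if the brush is moved by more than 20 mm (distance of brush from where it was at the start of the episode above 0.02 m).
It also fails if it takes over 72 s, if anything falls off the work surface, if the arm or the gripper's body presses on something with over 40 N, if the wrist force passes 120 N, or if a joint passes its speed limit or range.

ROBOT

A 6-joint arm with a two-finger parallel gripper is mounted at the origin on the work surface. World frame = base frame: x ahead of the robot, y to its left, z up, the work surface at z = 0. Lengths are in mm, angles in rad, forces in N, time in s.
With the tool pointing down it reaches from about 350 to 850 mm from the base axis. Payload 8.1 kg.
Tool frame: the origin (TCP) lies at the very end of the fingers, on their centre line; the grasp point (between the pads) lies 19 mm behind it; y points along the fingers, z is the direction in which the jaws open and shut, and the axes are right-handed (so a half turn about y gives the same grasp; the last joint's range is limited). The gripper opens to 93 mm and grips with 3 to 60 N. Pads are 15 mm wide; open, the fingers measure 128 mm over their backs; the gripper's body (75 mm by 188 mm) begins 65 mm behind the grasp point.
Start: joints at [1.17, 0.13, 1.488, -0, 1.523, -0.085], TCP at [186.325, 570.341, 218.635] pointing down, gripper open.
Joint ranges: [-2.96, 2.96], [-0.89, 2.26], [0.02, 2.5], [-1.34, 4.48], [0, 2.73], [-2.66, 2.66]. Speed limits (rad/s): [2.39, 2.39, 2.79, 3.14, 3.14, 3.14].

INTERFACE

Orientations are given as a unit quaternion [w, x, y, z].
In Python, from workcell import robot gives the robot as it stands. The module is installed in compiled form; this text tells all that it offers.
- The arm moves only by the tool jog_arm, never from a script. Its argument "steps" is text: rows parted by semicolons, each of 5 numbers parted by spaces: the opening in per cent of the stroke, from 0 (shut) to 100 (fully open), then the shift along the tool's x, y, z in m, then the turn about the tool's y in rad. In form: jaw dx dy dz turn; .... A call has 1 to 10 rows; each row shifts and turns the pose as measured when the row begins, along the tool's axes as they then stand; what a row does not reach is not made up. A row lasts 1/12 s, in which the tool goes at most 41.7 mm and 7.16 degrees, less where a joint would pass 70% of its speed; a pose out of reach is approached as far as the arm can. A call is refused whole if a number of a shift passes 0.0417 or a number of a turn 0.125, either way. A call with a gripper value outside its range is refused whole. The fingers move at their own pace and stop on an object; "newtons" is the grip in N (left out, the last holds). Time passes only in rows, so rows that do not move let the fingers close. It gives the time, the measured TCP pose, the force and the opening at its end, in the units of the state.
- robot.read_state(): the state, without advancing time (a new reading comes with each control period).
- robot.get_image(name): name is "scene" or "top" or "wrist"; returns a dict with "image" (480x640x3 uint8, red, green, blue), "range_z" (480x640 float32, mm along the optical axis (not along the pixel's ray), 0 where there is no reading), "fx", "fy", "cx", "cy" (pixels), "extrinsics" (4x4, takes a point from world to camera coordinates). Camera axes: x right, y up, looking along -z (the intrinsics and any distortion apply to the point x, -y, -z); pixel columns grow to the right and rows downward; lengths in mm; the calibration is good to about 2 mm. A picture is of the moment at which its call begins.
- robot.hand_in(): hands the job in, once; it reports no verdict.
The state is a dict: "t": time; "joint_pos": joint angles; "dq": joint speeds; "effort": joint torques, N m; "tool_pos": TCP position; "tcp_rot": TCP orientation; "wrist_force": force on the tool from outside, world axes, zero at the start; "ft_torque": the same for the moment, N m; "opening": finger opening in mm.
Only numpy, scipy, OpenCV 4.12 (cv2) and the standard library are available. Lean on these libraries where they do the work, as an engineer would, in place of code of your own. Each camera call takes 0.05 s, during which the arm holds its last target. There are 200 camera calls.

## Working session

There is one attempt and no reset: what is moved stays moved. The work goes in short steps, Python scripts to look and compute and a tool call to move; the robot and the scene stay as the last step left them, time stands still between calls to the robot, and variables do not carry over. Pictures are saved under pics/ and viewed, about 8 in all and at most 12, crops included, and the job is handed in when it is done.

Besides the shell and the picture viewer there is one more tool, called after "Request:" by a JSON object that holds its "name" and its "arguments", one argument or row to a line. jog_arm: Moves the arm, as the interface text tells. Its arguments: {"type":"object","properties":{"steps":{"type":"string"},"newtons":{"type":"number"}},"required":["steps"]}

```bash
mkdir -p pics; cat > h.py <<'E'
import numpy as np, cv2
from workcell import robot
from scipy.spatial.transform import Rotation as R
def snap(n,f):
    d=robot.get_image(n); cv2.imwrite('pics/'+f,d['image'][:,:,::-1]); np.savez('pics/'+f[:-4],**d); return d
def world(d,u,v,z=None):
    E=np.array(d['extrinsics']); z=d['range_z'][v,u] if z is None else z
    p=np.stack([(u-d['cx'])/d['fx']*z,-(v-d['cy'])/d['fy']*z,-z],-1)
    return (p-E[:3,3])@E[:3,:3]
def st():
    s=robot.read_state(); q=s['tcp_rot']; r=R.from_quat([q[1],q[2],q[3],q[0]])
    return s,r
E
python3 - <<'E'
from h import *
a=snap('top','t0.png'); b=snap('scene','s0.png')
s,r=st(); print(s); print(r.as_matrix().round(3))
cv2.imwrite('pics/ts.png',cv2.resize(np.vstack([a['image'],b['image']])[:,:,::-1],(400,600)))
for d in(a,b): print(d['fx'],d['cx'],d['cy'],np.round(d['extrinsics'],3).tolist(),(d['range_z']>0).mean())
E
```

```text
{'t': 0.1, 'joint_pos': array([ 1.16959317e+00,  1.31107302e-01,  1.48916760e+00, -3.27943060e-05,
        1.52299524e+00, -8.54033970e-02]), 'dq': array([ 8.39356535e-04, -1.88555140e-03, -2.09808165e-03, -8.64070942e-04,
       -9.30086488e-05,  2.27299114e-04]), 'effort': array([ 1.20095527e-03, -5.61344647e+01, -4.93092728e+01,  7.69899879e-02,
        2.94227642e-02, -9.80375717e-05]), 'tool_pos': array([186.13688753, 569.85601725, 217.6809338 ]), 'tcp_rot': array([-0.6977316 ,  0.6988884 , -0.11131974,  0.11105646]), 'wrist_force': array([-0.57877065, -0.0741079 , -0.28436859]), 'ft_torque': array([ 0.01424307, -0.00621775,  0.03106222]), 'opening': 92.79899991590739}
[[ 0.951 -0.001  0.311]
 [-0.311 -0.002  0.951]
 [-0.    -1.    -0.002]]
485.00937711460625 331.00623316557244 240.0411267755971 [[0.029, -0.999, -0.019, 20.489], [0.995, 0.027, 0.092, -588.755], [-0.091, -0.022, 0.996, -914.514], [0.0, 0.0, 0.0, 1.0]] 0.9961295572916666
445.05588313606086 311.8985537207817 237.57036276394678 [[-0.026, 1.0, 0.012, -14.238], [-0.787, -0.028, 0.616, 377.033], [0.617, 0.007, 0.787, -1272.971], [0.0, 0.0, 0.0, 1.0]] 0.9960774739583333
```

View pics/t0.png

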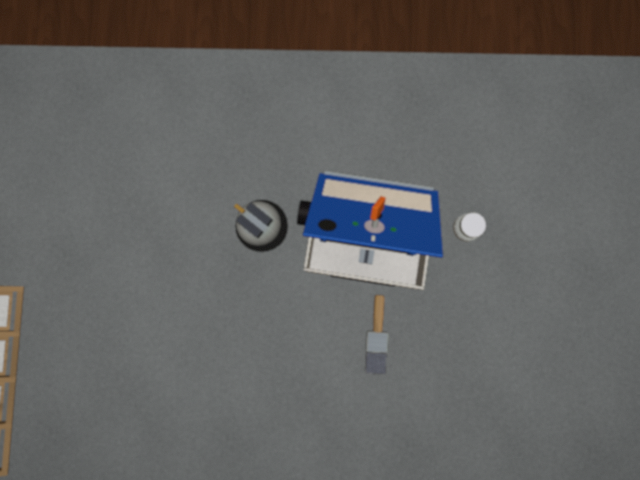

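View pics/s0.png

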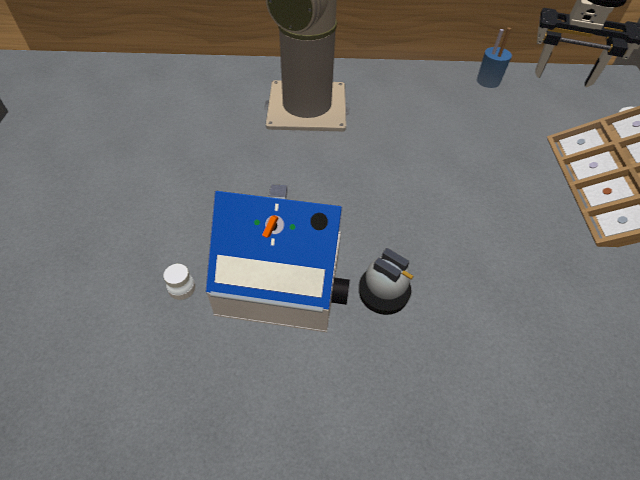

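The top view shows the collector at about (365,230), with the cover raised, the wing at (377,208) and the pad at (327,225). The vise is to its left (+y) and the jar to its right. Next I'll measure the cover plane and corners.

```bash
cat > meas.py <<'E'
from h import *
def blue(d):
    hsv=cv2.cvtColor(d['image'],cv2.COLOR_RGB2HSV); m=cv2.inRange(hsv,(105,150,60),(125,255,255))
    n,l,s,_=cv2.connectedComponentsWithStats(m); return np.uint8(l==1+s[1:,4].argmax())
def analyse(d,name):
    m=cv2.erode(blue(d),np.ones((3,3))); v,u=np.nonzero(m); P=world(d,u,v)
    c=np.median(P,0)
    k=np.ones(len(P),bool)
    for _ in range(5):
        c=P[k].mean(0); n=np.linalg.svd(P[k]-c,full_matrices=False)[2][2]; n*=np.sign(n[2]); e=(P-c)@n; k=abs(e)<4
    ang=np.arccos(n[2]); yaw=np.arctan2(-n[1],-n[0])
    # ex in-plane toward hinge, ey
    print(name,'tilt',ang,'yaw(n)',yaw,'c',c.round(1),'rms',e[k].std())
    # corners: ray-cast mask hull on plane
    cs=max(cv2.findContours(blue(d),0,2)[0],key=cv2.contourArea)
    q=cs[:,0,:]; dir=world(d,q[:,0],q[:,1],np.ones(len(q))); o=-np.array(d['extrinsics'])[:3,:3].T@np.array(d['extrinsics'])[:3,3]
    dir=dir-o; X=o+dir*((c-o)@n/(dir@n))[:,None]
    a=np.cross(np.cross(n,[0,0,1.]) if ang>.1 else [0,1,0],n); a/=np.linalg.norm(a); b=np.cross(n,a)
    rc=cv2.minAreaRect(np.float32(np.c_[(X-c)@a,(X-c)@b])); bx=cv2.boxPoints(rc)
    print(' size',rc[1]); 
    for p in bx: print('  corner',(c+p[0]*a+p[1]*b).round(1))
    h=cv2.cvtColor(d['image'],cv2.COLOR_RGB2HSV); mo=cv2.inRange(h,(3,190,120),(14,255,255))
    nn,l,s,_=cv2.connectedComponentsWithStats(mo); v,u=np.nonzero(l==1+s[1:,4].argmax()); O=world(d,u,v)
    hh=(O-c)@n; t=hh>44
    print(' orange n',len(O),'height',np.percentile(hh,[5,50,90,98]).round(1), 'top centre',O[t].mean(0).round(1),t.sum())
    o2=O[t]-O[t].mean(0); w=np.linalg.svd(o2,full_matrices=False)[2][0]; print('  wing dir',w.round(3))
    return c,n
if __name__=='__main__':
    for f in('t0','s0'): analyse(dict(np.load(f'pics/{f}.npz')),f)
E
python3 meas.py
```

```text
t0 tilt 0.7773265201525345 yaw(n) 3.012462717179396 c [601.6 -39.  180.2] rms 0.8559446552667367
 size (182.59185791015625, 218.95767211914062)
  corner [ 676.3 -154.1   92.7]
  corner [703.6  63.2  93.6]
  corner [574.4  78.9 221.6]
  corner [ 547.1 -138.4  220.7]
 orange n 137 height [32.5 47.2 50.6 51.4] top centre [626.2 -38.8 224.8] 85
  wing dir [-0.681  0.412  0.605]
s0 tilt 0.7775295187763941 yaw(n) 3.012556267060543 c [614.1 -39.8 165.7] rms 1.2462988278858047
 size (218.20846557617188, 178.12213134765625)
  corner [703.8  59.5  90.8]
  corner [577.9  75.9 215.8]
  corner [ 549.8 -140.5  215.8]
  corner [ 675.6 -156.9   90.9]
 orange n 126 height [43.1 49.3 51.5 52.2] top centre [629.7 -40.4 220. ] 118
  wing dir [ 0.643 -0.406 -0.649]
```

Request:
{"name": "jog_arm", "arguments": {
  "steps": "0 0.02 -0.025 -0.015 0; 0 0.028 -0.025 -0.02 0; 0 0.03 0 -0.0205 0; 0 0.03 0 -0.0205 0; 0 0.03 0 -0.0205 0; 0 0.03 0 -0.0205 0; 0 0.03 0 -0.0205 0; 0 0.03 0 -0.0205 0; 0 0.03 0 -0.0205 0; 0 0.03 0 -0.0205 0"
}}

```text
t: 0.93
tool_pos: [400.0, 282.9, 264.6]
tcp_rot: [-0.696, 0.702, -0.109, 0.105]
wrist_force: [-0.3, -0.7, -0.4]
opening: 31.0
```

Request:
{"name": "jog_arm", "arguments": {
  "steps": "0 0.029 0 -0.019 0; 0 0.029 0 -0.019 0; 0 0.029 0 -0.019 0; 0 0.029 0 -0.019 0; 0 0.029 0 -0.019 0; 0 0.029 0 -0.019 0; 0 0.029 0 -0.019 0; 0 0.029 0 -0.019 0; 0 0 0 0 0; 0 0 0 0 0"
}}

```text
t: 1.77
tool_pos: [583.3, 47.9, 259.9]
tcp_rot: [-0.694, 0.703, -0.113, 0.106]
wrist_force: [-0.8, 0.8, -0.4]
opening: 0.6
```

```bash
cat > pad.py <<'E'
from h import *
s,r=st(); M=r.as_matrix(); print('tool',s['tool_pos'].round(1),'f',s['wrist_force'].round(2),s['t']); print(M.round(3).tolist())
ex=np.array([np.cos(.128),-np.sin(.128),0]); ey=np.array([np.sin(.128),np.cos(.128),0]); H=np.array([688,-47,88.])
for th in (.777,.6,.4,.2,0):
    p=H+75*ey+ex*(-150*np.cos(th)+3*np.sin(th))+[0,0,150*np.sin(th)+3*np.cos(th)]
    print(th,p.round(1),'in tool',((p-s['tool_pos'])@M).round(1))
E
python3 pad.py
```

```text
tool [583.3  47.9 259.9] f [-0.79  0.84 -0.37] 1.7667
[[0.952, -0.013, 0.306], [-0.306, -0.01, 0.952], [-0.009, -1.0, -0.014]]
0.777 [593.6  40.8 195.3] in tool [12.5 64.5 -2.8]
0.6 [576.5  43.  175.2] in tool [-4.3 84.8 -5.6]
0.4 [561.7  44.9 149.2] in tool [-18.7 111.   -8. ]
0.2 [552.4  46.1 120.7] in tool [-27.7 139.5  -9.3]
0 [548.8  46.5  91. ] in tool [-31.  169.3  -9.5]
```

Request:
{"name": "jog_arm", "arguments": {
  "steps": "0 0.006 0.025 -0.002 0; 0 0.006 0.025 -0.001 0; 0 -0.002 0.01 0 0; 0 -0.0075 0.01 -0.001 0; 0 -0.0075 0.01 -0.001 0; 0 -0.006 0.01 -0.001 0; 0 -0.005 0.01 -0.001 0; 0 -0.004 0.01 -0.001 0; 0 -0.004 0.01 -0.001 0; 0 0 0 0 0"
}}

```text
t: 2.6
tool_pos: [555.0, 49.1, 140.2]
tcp_rot: [-0.694, 0.704, -0.109, 0.108]
wrist_force: [0.5, -0.9, -0.8]
opening: 0.5
```

```bash
python3 pad.py
```

```text
tool [555.   49.1 140.2] f [ 0.47 -0.89 -0.8 ] 2.6
[[0.953, -0.003, 0.302], [-0.302, -0.013, 0.953], [0.001, -1.0, -0.014]]
0.777 [593.6  40.8 195.3] in tool [ 39.4 -55.1   3. ]
0.6 [576.5  43.  175.2] in tool [ 22.4 -35.    0.2]
0.4 [561.7  44.9 149.2] in tool [ 7.7 -9.  -2.1]
0.2 [552.4  46.1 120.7] in tool [-1.6 19.5 -3.4]
0 [548.8  46.5  91. ] in tool [-5.2 49.2 -3.6]
```

Request:
{"name": "jog_arm", "arguments": {
  "steps": "0 -0.001 0.01 -0.001 0; 0 -0.001 0.01 -0.001 0; 0 -0.001 0.01 -0.001 0; 0 -0.001 0.008 0 0; 0 -0.001 0.006 0 0; 0 0 0.003 0 0; 0 0 0 0 0"
}}

```text
t: 3.18
tool_pos: [549.4, 48.9, 91.1]
tcp_rot: [-0.695, 0.703, -0.108, 0.108]
wrist_force: [-4.4, 0.7, 14.0]
opening: 0.5
```

```bash
python3 pad.py
```

```text
tool [549.4  48.9  91.1] f [-4.4   0.68 13.96] 3.1833
[[0.954, -0.001, 0.301], [-0.301, -0.011, 0.953], [0.002, -1.0, -0.011]]
0.777 [593.6  40.8 195.3] in tool [  44.8 -104.1    4.4]
0.6 [576.5  43.  175.2] in tool [ 27.8 -84.    1.6]
0.4 [561.7  44.9 149.2] in tool [ 13.1 -58.   -0.8]
0.2 [552.4  46.1 120.7] in tool [  3.7 -29.6  -2.1]
0 [548.8  46.5  91. ] in tool [ 0.1  0.1 -2.4]
```

Request:
{"name": "jog_arm", "arguments": {
  "steps": "0 0 0.001 0 0; 0 0 0 0 0; 0 0 0 0 0; 0 0 -0.02 0 0; 0 0 -0.035 0 0; 20 -0.01 -0.035 0.03 0; 25 -0.01 -0.035 0.035 0; 25 -0.01 0 0.035 0; 25 0 0 0.035 0; 25 0 0 0 0"
}}

```text
t: 4.02
tool_pos: [560.1, 184.4, 208.8]
tcp_rot: [-0.694, 0.702, -0.114, 0.107]
wrist_force: [1.5, 0.7, 0.6]
opening: 22.8
```

```bash
python3 - <<'E'
from h import *
import meas
for n,f in(('top','t1'),('scene','s1')):
    d=snap(n,f+'.png'); 
    try: meas.analyse(d,f)
    except Exception as e: print(e)
d=np.load('pics/t1.npz')['image']; s=np.load('pics/s1.npz')['image']; 
im=np.hstack([cv2.resize(d[150:300,290:440],(400,400),interpolation=2),cv2.resize(s[170:330,190:350],(400,400),interpolation=2)])
cv2.imwrite('pics/c1.png',im[:,:,::-1]); snap('wrist','w1.png')
E
```

```text
t1 tilt 0.01293976649670677 yaw(n) 2.9406059843912744 c [574.6 -35.2  91.2] rms 1.5580421988014146
 size (220.63230895996094, 177.97756958007812)
  corner [ 498.5 -132.2   92. ]
  corner [ 675.  -154.7   89.7]
  corner [703.   64.2  89.9]
  corner [526.5  86.7  92.2]
 orange n 13 height [ 24.1  49.6  52.  675.6] top centre [554.8 -24.  215.4] 11
  wing dir [-0.07   0.054  0.996]
s1 tilt 0.0010347313299221117 yaw(n) -0.3902088673396898 c [591.3 -36.2  90.4] rms 1.1776066528176754
 size (219.37132263183594, 180.31239318847656)
  corner [ 497.5 -133.8   90.3]
  corner [ 676.3 -157.2   90.5]
  corner [704.8  60.3  90.5]
  corner [526.   83.7  90.3]
 orange n 46 height [30.5 46.2 49.6 50.4] top centre [560.6 -30.5 138. ] 31
  wing dir [ 0.876 -0.481 -0.019]
```

View pics/c1.png

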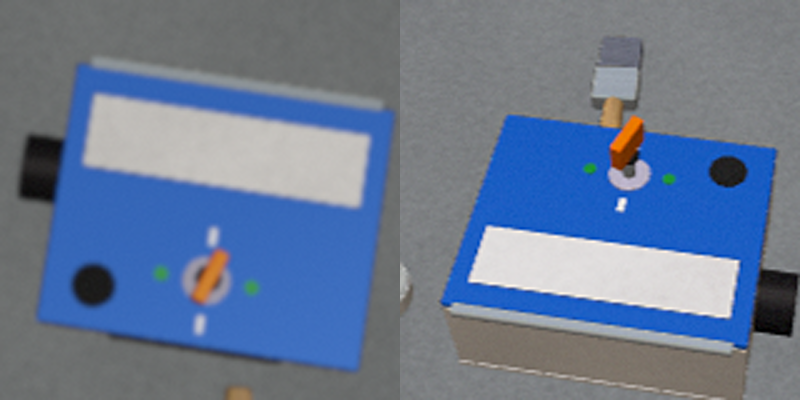

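The cover is shut. In the crop's top view the wing sits at about (210,277), turned clockwise from the white bars at (212,237) and (200,325). I'll measure it with a looser mask.

```bash
cat > stud.py <<'E'
from h import *
import sys
def ray(d,u,v,z):
    E=np.array(d['extrinsics']); o=-E[:3,:3].T@E[:3,3]; w=world(d,np.float64(u),np.float64(v),np.ones_like(np.float64(u)))-o
    return o+w*((z-o[2])/w[...,2])[...,None]
def run(f):
    d=dict(np.load(f'pics/{f}.npz')); h=cv2.cvtColor(d['image'],cv2.COLOR_RGB2HSV)
    for nm,lo,hi,z in(('orange',(3,120,90),(20,255,255),None),('green',(45,100,40),(90,255,255),91),('white',(0,0,190),(179,60,255),91)):
        m=cv2.inRange(h,lo,hi); n,l,s,c=cv2.connectedComponentsWithStats(m)
        for i in range(1,n):
            v,u=np.nonzero(l==i)
            P=ray(d,u,v,91.); 
            if s[i,4]<4 or np.hypot(*(P.mean(0)[:2]-[556,-30]))>70: continue
            if nm=='orange':
                Z=d['range_z'][v,u]; X=world(d,u,v); t=(X[:,2]>91+8)&(X[:,2]<150)
                x=ray(d,u,v,X[t][:,2].max()-1) if 0 else X[t]
                hi_=x[:,2]>np.percentile(x[:,2],95)-5; y=x[hi_][:,:2]; w=np.linalg.svd(y-y.mean(0))[2][0]; w*=np.sign(w[0])
                print(f,nm,len(x),'z95',np.percentile(x[:,2],95).round(1),'topc',y.mean(0).round(1),'dir yaw',np.arctan2(w[1],w[0]).round(3),hi_.sum())
                r=cv2.minAreaRect(np.float32(np.c_[u,v])); print('   rect',r)
            else: print(f,nm,s[i,4],P.mean(0).round(1))
for f in sys.argv[1:]: run(f)
E
python3 stud.py t1 s1 w1
```

```text
t1 orange 105 z95 143.4 topc [556.1 -29.9] dir yaw -0.451 88
   rect ((368.23077392578125, 253.15382385253906), (6.656403064727783, 19.414506912231445), 33.6900634765625)
t1 green 21 [561.4   0.6  91. ]
t1 green 17 [553.3 -60.6  91. ]
t1 white 14 [587.  -33.7  91. ]
t1 white 16 [527.6 -26.   91. ]stud.py:4: DeprecationWarning: Conversion of an array with ndim > 0 to a scalar is deprecated, and will error in future. Ensure you extract a single element from your array before performing this operation. (Deprecated NumPy 1.25.)
  E=np.array(d['extrinsics']); o=-E[:3,:3].T@E[:3,3]; w=world(d,np.float64(u),np.float64(v),np.ones_like(np.float64(u)))-o
Traceback (most recent call last):
  File "stud.py", line 21, in <module>
    for f in sys.argv[1:]: run(f)
                           ~~~^^^
  File "stud.py", line 17, in run
    hi_=x[:,2]>np.percentile(x[:,2],95)-5; y=x[hi_][:,:2]; w=np.linalg.svd(y-y.mean(0))[2][0]; w*=np.sign(w[0])
               ~~~~~~~~~~~~~^^^^^^^^^^^
IndexError: index -1 is out of bounds for axis 0 with size 0
```

View pics/w1.png

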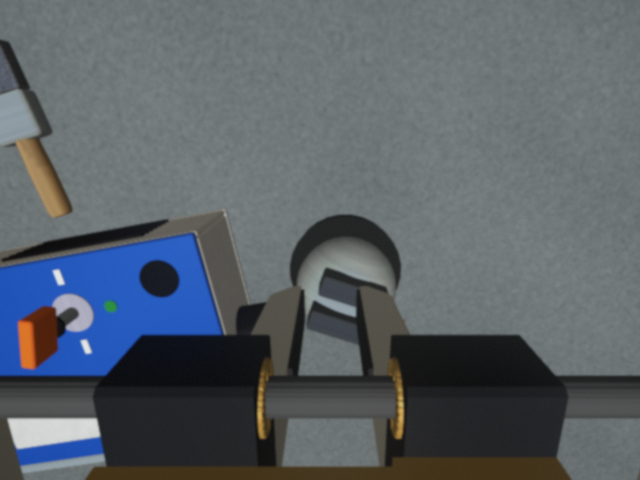

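Request:
{"name": "jog_arm", "arguments": {
  "steps": "50 0.0103 0 -0.035 0; 50 0.0103 0 -0.035 0; 50 0.0103 0 -0.035 0; 50 0.0103 0 -0.035 0; 50 0.0103 0 -0.035 0; 50 0.0103 0 -0.03 0; 50 0 0.01 0 0.08; 50 0 0.005 0 0.07; 50 0 0 0 0; 50 0 0 0 0",
  "newtons": 30
}}

```text
t: 5.0
tool_pos: [543.5, -57.6, 186.7]
tcp_rot: [-0.679, 0.695, -0.177, 0.16]
wrist_force: [-0.5, -0.5, 0.1]
opening: 46.5
```

```bash
cat > a.py <<'E'
from h import *
s,r=st(); M=r.as_matrix(); p=s['tool_pos']
print('t',s['t'],'tool',p.round(2),'f',s['wrist_force'].round(2),'tau',s['ft_torque'].round(2),'open',round(s['opening'],1),'q',s['joint_pos'].round(3))
print('zyaw',np.arctan2(M[1,2],M[0,2]).round(3),'turn-equiv',(1.442-np.arctan2(M[1,2],M[0,2])).round(3),'y axis',M[:,1].round(4),'to(557,-30,119)',((np.array([557,-30,119])-p)@M).round(1))
E
python3 a.py
```

```text
t 5.0 tool [543.55 -57.55 186.67] f [-0.53 -0.46  0.12] tau [-0.03 -0.02 -0.01] open 46.5 q [-0.185  0.03   1.653 -0.021  1.483 -1.272]
zyaw 1.089 turn-equiv 0.353 y axis [-0.0281 -0.0162 -0.9995] to(557,-30,119) [ 0.3 66.8 32.5]
```

Request:
{"name": "jog_arm", "arguments": {
  "steps": "50 0 0 0.016 0; 50 0 0 0.012 0; 50 0 0 0 0; 50 0 0 0 0; 50 0 0 0 0"
}}

```text
t: 5.42
tool_pos: [555.6, -32.8, 185.6]
tcp_rot: [-0.679, 0.695, -0.175, 0.157]
wrist_force: [0.3, -0.1, 0.4]
opening: 46.4
```

```bash
python3 a.py; python3 -c "
from h import *
snap('wrist','w2.png')"
```

```text
t 5.4167 tool [555.57 -32.79 185.55] f [ 0.3  -0.13  0.43] tau [ 0.02  0.01 -0.03] open 46.4 q [-0.137  0.061  1.623 -0.021  1.485 -1.231]
zyaw 1.097 turn-equiv 0.345 y axis [-0.0302 -0.0166 -0.9994] to(557,-30,119) [ 1.3 66.4  5. ]
```

View pics/w2.png

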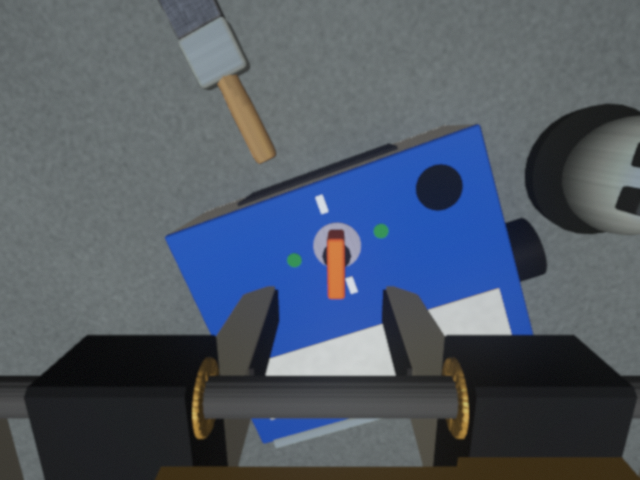

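Request:
{"name": "jog_arm", "arguments": {
  "steps": "50 0.001 0.018 0.003 0; 50 0 0.018 0.002 0; 50 0 0.016 0 0; 50 0 0.012 0 0; 50 0 0 0 0; 50 0 0 0 0"
}}

```text
t: 5.97
tool_pos: [557.9, -31.0, 121.6]
tcp_rot: [-0.679, 0.696, -0.173, 0.158]
wrist_force: [0.4, 0.0, 0.4]
opening: 46.7
```

```bash
python3 a.py
```

```text
t 5.9667 tool [557.89 -30.96 121.6 ] f [0.41 0.02 0.38] tau [0.   0.03 0.  ] open 46.7 q [-0.133  0.112  1.689 -0.022  1.364 -1.227]
zyaw 1.099 turn-equiv 0.343 y axis [-0.026  -0.0182 -0.9995] to(557,-30,119) [-1.2  2.6  0.5]
```

Request:
{"name": "jog_arm", "arguments": {
  "steps": "50 -0.001 0.002 0.0005 0; 30 0 0 0 0; 10 0 0 0 0; 5 0 0 0 0; 5 0 0 0 0; 5 0 0 0 0",
  "newtons": 25
}}

```text
t: 6.47
tool_pos: [559.3, -30.6, 123.7]
tcp_rot: [-0.679, 0.696, -0.171, 0.16]
wrist_force: [1.1, -0.5, 0.1]
opening: 17.7
```

```bash
python3 a.py
```

```text
t 6.4667 tool [559.29 -30.6  123.66] f [ 1.12 -0.47  0.07] tau [-0.06 -0.03  0.03] open 17.7 q [-0.132  0.108  1.689 -0.022  1.363 -1.226]
zyaw 1.099 turn-equiv 0.343 y axis [-0.0206 -0.019  -0.9996] to(557,-30,119) [-2.3  4.7 -0.4]
```

Request:
{"name": "jog_arm", "arguments": {
  "steps": "20 -0.002 0.004 0 0; 20 0 0 0 0; 5 0 0 0 0; 5 0 0 0 0; 5 0 0 0 0; 5 0 0 0 0"
}}

```text
t: 6.97
tool_pos: [556.9, -31.6, 119.9]
tcp_rot: [-0.678, 0.697, -0.171, 0.16]
wrist_force: [0.0, 0.7, 0.9]
opening: 10.1
```

```bash
python3 a.py
```

```text
t 6.9667 tool [556.9  -31.61 119.94] f [0.01 0.73 0.89] tau [ 0.46 -0.2   0.  ] open 10.1 q [-0.132  0.105  1.699 -0.025  1.355 -1.225]
zyaw 1.099 turn-equiv 0.343 y axis [-0.0211 -0.0221 -0.9995] to(557,-30,119) [-0.6  0.9  1.5]
```

Request:
{"name": "jog_arm", "arguments": {
  "steps": "5 0 0 0 -0.1; 5 0 0 0 -0.1; 5 0 0 0 -0.1; 5 0 0 0 -0.04; 5 0 0 0 0; 5 0 0 0 0"
}}

```text
t: 7.47
tool_pos: [557.1, -31.1, 120.2]
tcp_rot: [-0.698, 0.714, -0.049, 0.035]
wrist_force: [-0.8, -1.0, 0.8]
opening: 9.5
```

```bash
python3 a.py
```

```text
t 7.4667 tool [557.05 -31.06 120.21] f [-0.79 -0.96  0.83] tau [ 0.16 -0.05  0.02] open 9.5 q [-0.132  0.105  1.698 -0.024  1.356 -1.579]
zyaw 1.452 turn-equiv -0.01 y axis [-0.0207 -0.0207 -0.9996] to(557,-30,119) [-0.2  1.2  1.1]
```

Request:
{"name": "jog_arm", "arguments": {
  "steps": "5 0 0.002 0 0; 5 0 0.002 0 0; 5 0 0.002 0 0; 5 0 0 0 0"
}}

```text
t: 7.8
tool_pos: [557.0, -31.1, 114.1]
tcp_rot: [-0.698, 0.713, -0.05, 0.037]
wrist_force: [-1.1, -1.2, 2.5]
opening: 9.8
```

```bash
python3 a.py
```

```text
t 7.8 tool [557.04 -31.06 114.1 ] f [-1.11 -1.15  2.48] tau [0.12 0.06 0.02] open 9.8 q [-0.132  0.111  1.704 -0.024  1.344 -1.574]
zyaw 1.448 turn-equiv -0.006 y axis [-0.0203 -0.0204 -0.9996] to(557,-30,119) [-0.3 -4.9  0.9]
```

Request:
{"name": "jog_arm", "arguments": {
  "steps": "5 0 0.001 0 0; 5 0 0.001 0 0; 5 0 0.0005 0 0"
}}

```text
t: 8.05
tool_pos: [557.1, -31.1, 111.6]
tcp_rot: [-0.698, 0.713, -0.05, 0.037]
wrist_force: [-1.3, -0.7, 3.1]
opening: 10.0
```

Request:
{"name": "jog_arm", "arguments": {
  "steps": "5 0 0.0005 0 0; 5 0 0.0005 0 0"
}}

```text
t: 8.22
tool_pos: [557.1, -31.1, 110.6]
tcp_rot: [-0.698, 0.713, -0.051, 0.037]
wrist_force: [-1.0, -0.9, 2.8]
opening: 10.0
```

Request:
{"name": "jog_arm", "arguments": {
  "steps": "5 0 0.0005 0 0; 5 0 0.0005 0 0"
}}

```text
t: 8.38
tool_pos: [557.1, -31.1, 109.6]
tcp_rot: [-0.698, 0.713, -0.051, 0.037]
wrist_force: [-1.5, -0.8, 3.3]
opening: 9.8
```

Request:
{"name": "jog_arm", "arguments": {
  "steps": "5 0 0.0005 0 0; 5 0 0.0005 0 0"
}}

```text
t: 8.55
tool_pos: [557.1, -31.1, 108.7]
tcp_rot: [-0.698, 0.713, -0.051, 0.037]
wrist_force: [-1.2, -1.2, 3.9]
opening: 10.1
```

Request:
{"name": "jog_arm", "arguments": {
  "steps": "5 0 0.0005 0 0; 5 0 0.0005 0 0"
}}

```text
t: 8.72
tool_pos: [557.1, -31.1, 107.6]
tcp_rot: [-0.698, 0.713, -0.05, 0.037]
wrist_force: [-1.8, -0.6, 4.0]
opening: 9.9
```

Travel so far is 12.6 mm at 4.0 N, which matches the spring alone. I'll continue.

Request:
{"name": "jog_arm", "arguments": {
  "steps": "5 0 0.0005 0 0; 5 0 0.0005 0 0"
}}

```text
t: 8.88
tool_pos: [557.1, -31.1, 106.6]
tcp_rot: [-0.698, 0.713, -0.05, 0.037]
wrist_force: [-2.8, -0.5, 3.5]
opening: 10.0
```

Request:
{"name": "jog_arm", "arguments": {
  "steps": "5 0 0.0005 0 0"
}}

```text
t: 8.97
tool_pos: [557.1, -31.0, 106.1]
tcp_rot: [-0.698, 0.713, -0.05, 0.037]
wrist_force: [-2.5, -0.8, 3.5]
opening: 10.1
```

Request:
{"name": "jog_arm", "arguments": {
  "steps": "5 0 0.0005 0 0"
}}

```text
t: 9.05
tool_pos: [557.1, -31.1, 105.6]
tcp_rot: [-0.698, 0.713, -0.05, 0.037]
wrist_force: [-2.3, -0.5, 3.9]
opening: 9.9
```

Request:
{"name": "jog_arm", "arguments": {
  "steps": "5 0 0.0005 0 0"
}}

```text
t: 9.13
tool_pos: [557.1, -31.1, 105.1]
tcp_rot: [-0.698, 0.713, -0.05, 0.037]
wrist_force: [-1.3, -1.0, 4.6]
opening: 10.0
```

Request:
{"name": "jog_arm", "arguments": {
  "steps": "5 0 0.0005 0 0"
}}

```text
t: 9.22
tool_pos: [557.1, -31.1, 104.5]
tcp_rot: [-0.698, 0.713, -0.05, 0.037]
wrist_force: [-1.8, -0.7, 3.5]
opening: 10.3
```

Request:
{"name": "jog_arm", "arguments": {
  "steps": "5 0 0.0005 0 0"
}}

```text
t: 9.3
tool_pos: [557.1, -31.1, 104.1]
tcp_rot: [-0.698, 0.713, -0.05, 0.037]
wrist_force: [-2.1, -0.0, 4.7]
opening: 10.1
```

Request:
{"name": "jog_arm", "arguments": {
  "steps": "5 0 0.0005 0 0"
}}

```text
t: 9.38
tool_pos: [557.1, -31.1, 103.5]
tcp_rot: [-0.698, 0.713, -0.05, 0.037]
wrist_force: [-1.8, -0.3, 4.1]
opening: 10.1
```

Request:
{"name": "jog_arm", "arguments": {
  "steps": "5 0 0.0005 0 0"
}}

```text
t: 9.47
tool_pos: [557.1, -31.1, 103.0]
tcp_rot: [-0.698, 0.713, -0.05, 0.037]
wrist_force: [-1.5, 0.1, 5.9]
opening: 10.0
```

```bash
python3 a.py
```

```text
t 9.4667 tool [557.09 -31.07 102.98] f [-1.45  0.13  5.88] tau [0.26 0.27 0.06] open 10.0 q [-0.132  0.121  1.714 -0.023  1.323 -1.573]
zyaw 1.447 turn-equiv -0.005 y axis [-0.0196 -0.0202 -0.9996] to(557,-30,119) [ -0.5 -16.    0.7]
```

Request:
{"name": "jog_arm", "arguments": {
  "steps": "5 0 0.0002 0 0"
}}

```text
t: 9.55
tool_pos: [557.1, -31.1, 103.0]
tcp_rot: [-0.698, 0.713, -0.05, 0.037]
wrist_force: [-4.5, -0.2, 7.0]
opening: 10.1
```

Request:
{"name": "jog_arm", "arguments": {
  "steps": "5 0 -0.0003 0 0.03; 5 0 0 0 0.1"
}}

```text
t: 9.72
tool_pos: [557.1, -31.2, 103.3]
tcp_rot: [-0.693, 0.709, -0.095, 0.084]
wrist_force: [-1.4, -1.9, 3.8]
opening: 9.8
```

```bash
python3 a.py
```

```text
t 9.7167 tool [557.08 -31.22 103.3 ] f [-1.42 -1.91  3.81] tau [0.09 0.25 0.1 ] open 9.8 q [-0.132  0.121  1.714 -0.024  1.324 -1.443]
zyaw 1.317 turn-equiv 0.125 y axis [-0.0196 -0.0206 -0.9996] to(557,-30,119) [ -0.6 -15.7   0.8]
```

Request:
{"name": "jog_arm", "arguments": {
  "steps": "5 0 0 0 0.1; 5 0 0 0 0.1; 5 0 0 0 0.1"
}}

```text
t: 9.97
tool_pos: [556.9, -31.7, 103.2]
tcp_rot: [-0.669, 0.688, -0.203, 0.194]
wrist_force: [-2.0, -1.3, 4.0]
opening: 10.2
```

```bash
python3 a.py
```

```text
t 9.9667 tool [556.9  -31.69 103.23] f [-2.   -1.27  4.03] tau [0.16 0.28 0.13] open 10.2 q [-0.133  0.121  1.714 -0.025  1.324 -1.129]
zyaw 1.003 turn-equiv 0.439 y axis [-0.02   -0.0213 -0.9996] to(557,-30,119) [ -0.9 -15.8   1. ]
```

Request:
{"name": "jog_arm", "arguments": {
  "steps": "5 0 0 0 0.11; 5 0 0 0 0.11; 5 0 0 0 0.11; 5 0 0 0 0.11"
}}

```text
t: 10.3
tool_pos: [556.4, -32.2, 103.0]
tcp_rot: [-0.605, 0.626, -0.351, 0.346]
wrist_force: [-2.6, -0.7, 4.5]
opening: 10.1
```

```bash
python3 a.py
```

```text
t 10.3 tool [556.43 -32.19 103.01] f [-2.59 -0.68  4.53] tau [0.11 0.35 0.09] open 10.1 q [-0.133  0.121  1.715 -0.025  1.324 -0.667]
zyaw 0.54 turn-equiv 0.902 y axis [-0.021  -0.022  -0.9995] to(557,-30,119) [ -1.5 -16.    1.1]
```

Request:
{"name": "jog_arm", "arguments": {
  "steps": "5 0 -0.0002 0 0.11; 5 0 0 0 0.11; 5 0 0 0 0.11; 5 0 0 0 0.11"
}}

```text
t: 10.63
tool_pos: [555.8, -32.5, 103.0]
tcp_rot: [-0.508, 0.53, -0.481, 0.48]
wrist_force: [-2.8, 0.3, 5.6]
opening: 10.4
```

```bash
python3 a.py
```

```text
t 10.6333 tool [555.85 -32.47 103.03] f [-2.77  0.33  5.57] tau [ 0.14  0.38 -0.01] open 10.4 q [-0.133  0.121  1.715 -0.026  1.325 -0.204]
zyaw 0.077 turn-equiv 1.365 y axis [-0.0223 -0.0223 -0.9995] to(557,-30,119) [ -2. -16.   1.]
```

Request:
{"name": "jog_arm", "arguments": {
  "steps": "5 0 -0.0002 0 0.11; 5 0 0 0 0.08; 5 0 0 0 0"
}}

```text
t: 10.88
tool_pos: [555.5, -32.5, 103.0]
tcp_rot: [-0.455, 0.478, -0.53, 0.532]
wrist_force: [-2.3, -0.3, 3.8]
opening: 9.8
```

```bash
python3 a.py
```

```text
t 10.8833 tool [555.46 -32.53 102.99] f [-2.33 -0.31  3.78] tau [ 0.04  0.1  -0.05] open 9.8 q [-0.133  0.12   1.715 -0.026  1.326  0.002]
zyaw -0.129 turn-equiv 1.571 y axis [-0.0231 -0.0225 -0.9995] to(557,-30,119) [ -2.3 -16.1   0.9]
```

At the locked angle. I'll ease up slowly to let it spring into the catch.

Request:
{"name": "jog_arm", "arguments": {
  "steps": "5 0 -0.0005 0 0; 5 0 -0.0005 0 0; 5 0 -0.0005 0 0; 5 0 -0.0005 0 0"
}}

```text
t: 11.22
tool_pos: [555.5, -32.5, 104.8]
tcp_rot: [-0.458, 0.48, -0.528, 0.53]
wrist_force: [-2.5, -0.8, 3.1]
opening: 9.7
```

```bash
python3 a.py
```

```text
t 11.2167 tool [555.48 -32.53 104.83] f [-2.52 -0.84  3.11] tau [-0.    0.17 -0.05] open 9.7 q [-0.133  0.119  1.713 -0.026  1.329 -0.007]
zyaw -0.12 turn-equiv 1.562 y axis [-0.0231 -0.0226 -0.9995] to(557,-30,119) [ -2.3 -14.3   0.9]
```

Request:
{"name": "jog_arm", "arguments": {
  "steps": "5 0 -0.0005 0 0; 5 0 -0.0005 0 0; 5 0 -0.0003 0 0"
}}

```text
t: 11.47
tool_pos: [555.4, -32.5, 105.9]
tcp_rot: [-0.458, 0.481, -0.528, 0.529]
wrist_force: [-0.1, -0.6, -2.1]
opening: 9.7
```

```bash
python3 a.py
```

```text
t 11.4667 tool [555.43 -32.54 105.9 ] f [-0.12 -0.58 -2.12] tau [-0.03 -0.28 -0.07] open 9.7 q [-0.133  0.118  1.713 -0.026  1.332 -0.009]
zyaw -0.118 turn-equiv 1.56 y axis [-0.0233 -0.0226 -0.9995] to(557,-30,119) [ -2.4 -13.2   1. ]
```

Request:
{"name": "jog_arm", "arguments": {
  "steps": "20 0 0.0003 0 0; 35 0 0 0 0; 50 0 0 0 0; 50 0 0 0 0; 50 0 0 0 0; 50 0 0 0 0"
}}

```text
t: 11.97
tool_pos: [555.1, -32.2, 104.3]
tcp_rot: [-0.458, 0.482, -0.528, 0.528]
wrist_force: [0.6, 0.5, 0.3]
opening: 44.0
```

Request:
{"name": "jog_arm", "arguments": {
  "steps": "50 0 -0.01 0 0; 50 0 -0.02 0 0; 50 0 -0.03 0 0; 50 0 -0.03 0 0; 50 0 -0.03 0 0; 50 0.035 0 0 0; 50 0.035 0 0 0; 50 0.035 0 0 0; 50 0.035 0 0 0; 50 0 0 0 0"
}}

```text
t: 12.8
tool_pos: [542.0, -171.1, 241.9]
tcp_rot: [-0.461, 0.483, -0.524, 0.528]
wrist_force: [-0.2, -0.4, -0.2]
opening: 46.2
```

```bash
python3 a.py; python3 - <<'E' 2>/dev/null
from h import *
import meas
d=snap('top','t3.png'); e=snap('scene','s3.png')
cv2.imwrite('pics/c3.png',np.hstack([cv2.resize(d['image'][130:300,230:490],(400,300)),cv2.resize(e['image'][150:330,150:420],(400,300))])[:,:,::-1])
for x in(d,e): meas.analyse(x,'shut?')
E
python3 stud.py t3 2>/dev/null
```

```text
t 12.8 tool [ 542.04 -171.11  241.92] f [-0.22 -0.36 -0.15] tau [-0.01  0.06 -0.  ] open 46.2 q [-0.376  0.048  1.534 -0.031  1.569 -0.266]
zyaw -0.109 turn-equiv 1.551 y axis [-0.0196 -0.0252 -0.9995] to(557,-30,119) [-145.2  119.     1.6]
shut? tilt 0.00858893823513451 yaw(n) 2.9120208708814435 c [577.5 -34.6  91.2] rms 1.5179393366759175
 size (220.57765197753906, 177.8380584716797)
  corner [ 498.6 -132.1   91.6]
  corner [ 675.  -154.6   90.1]
  corner [702.9  64.2  90.3]
  corner [526.5  86.7  91.8]
 orange n 12 height [33.  34.9 36.6 36.9] top centre [nan nan nan] 0
t3 orange 109 z95 128.3 topc [556.3 -29.4] dir yaw 1.446 102
   rect ((368.0, 254.0), (6.0, 18.0), 90.0)
t3 green 21 [561.4   0.6  91. ]
t3 green 17 [553.3 -60.6  91. ]
t3 white 14 [587.  -33.7  91. ]
t3 white 15 [527.3 -25.9  91. ]
```

View pics/c3.png

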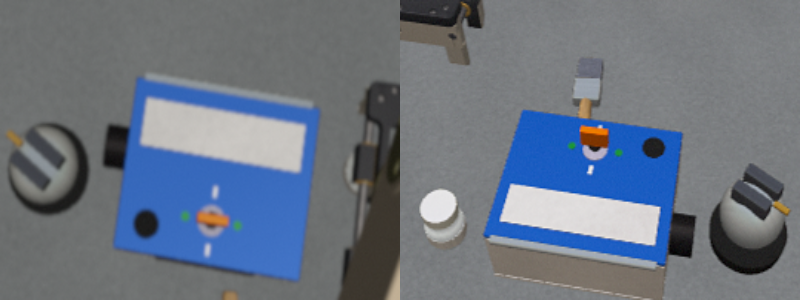

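The wing at (212,219) lies across at the green dots and is held about 15 mm down. The cover is level, and the vise, jar and brush are in place. Handing in.

```bash
python3 -c "
from workcell import robot
print(robot.hand_in())"
```

```text
the job is handed in; nothing more can be done
None
```

I shut the cover, turned the stud back to the open marks, pressed it to the bottom, turned it to the green marks and released it into its catch. The job is handed in; no verdict was reported.

- **Cover:** I pushed it shut on the thumb pad until it met the stop, with about 14 N at the wrist. The last images show it level to within 0.01 rad.
- **Stud press:** I gripped the wing and turned it back about 0.34 rad. I then pressed in small steps until it stopped moving at about 17 mm, with the wrist force peaking at about 7 N.
- **Lock:** I turned it 1.57 rad clockwise while it was in and eased it up. After about 3 mm the wrist force changed to a 2 N downward pull, showing the catch had it. I then let go.
- **Last checks:** The top camera shows the wing at about 1.57 rad and about 15 mm lower than before, held with nothing touching it. The arm is clear, and the vise, jar and brush look unmoved in the pictures. I did not measure their positions.
- **Disagreements:** My first colour mask found too little of the wing once the cover was shut, so I used a looser one. The tool was also tilted about 0.03 rad while it held the stud, with only small side forces of 2 to 5 N.

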